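# Unlock the slicer carriage and slide it to the loading end

## Robot

A 6-joint arm with a two-finger parallel gripper is mounted at the origin on the work surface. World frame = base frame: x ahead of the robot, y to its left, z up, the work surface at z = 0. Lengths are in m, angles in rad, forces in N, time in s.
With the tool pointing down it reaches from about 0.425 to 1.125 m from the base axis. Payload 14.9 kg.
Tool frame: the origin (TCP) lies between the finger pads; the fingertips stand ahead of it and the grasp point (between the pads) lies 2 mm behind it (manip.finger_overhang is the z of the fingertips in the tool frame, in m); z points along the fingers, y is the line along which they close (so a half turn about z gives the same grasp; the last joint's range is limited). The gripper opens to 91 mm and grips with 3 to 60 N. Pads are 32 mm wide; open, the fingers measure 118 mm over their backs; the gripper's body (76 mm by 178 mm) begins 60 mm behind the grasp point.
Start: joints at [-1.289, 0.379, 1.734, -0, 1.028, -0.033], TCP at [0.217, -0.666, 0.231] pointing down, gripper open.
Joint ranges: [-2.77, 2.77], [-0.74, 2.19], [0, 2.66], [-1.06, 4.2], [0.31, 2.87], [-3.08, 3.08]. Speed limits (rad/s): [1.89, 1.89, 2.39, 3.14, 3.14, 3.14].

## Interface

Orientations are given as a 3x3 rotation matrix whose columns are the frame's x, y, z axes.
In Python, from workcell import manip, jaws, solve_ik, camera gives the robot as it stands. The module is installed in compiled form; this text tells all that it offers. Calls block until the motion is done:
- manip.reach(position, orientation): joint-space move of the TCP to a pose.
- manip.move_l(position, rotation=None, max_speed=0.15, guard=None): straight line of the TCP; rotation=None keeps the orientation; max_speed is the mean speed in m/s. With guard (N) it stops when the force on the tool has changed by that much, and returns True; else False.
- manip.move_j(angles): joint-space move.
- jaws.gripper_to(opening, grip_force=None): opening from 0.0 (shut) to 1.0 (fully open); grip_force is the grip in N (None keeps the last); returns when the fingers have stopped.
- manip.dwell(seconds).
- solve_ik(position, orientation): joint angles nearest the present ones, or None.
- manip.get_state(): the state.
- camera(name): name is "side" or "top"; returns a dict with "frame" (480x640x3 uint8, blue, green, red), "mtx" (3x3 intrinsics, pixels), "xyz" and "attitude" of the camera in the world. Camera axes: x right, y up, looking along -z (the intrinsics and any distortion apply to the point x, -y, -z); pixel columns grow to the right and rows downward; lengths in m; the calibration is good to about 2 mm. A picture is of the moment at which its call begins. There is no depth.
A pose or a line that the arm cannot do raises manip.PlanningError and nothing moves.
- manip.hand_in(): hands the job in; it is judged then, once.
The state is a dict: "t": time; "joint_positions": joint angles; "qvel": joint speeds; "joint_efforts": joint torques, N m; "position": TCP position; "orientation": TCP orientation; "force": force on the tool from outside, world axes, zero at the start; "wrist_torque": the same for the moment, N m; "gripper_width": opening from 0.0 (shut) to 1.0 (fully open); "finger_force": force on a finger pad.
Only numpy, scipy, OpenCV 4.12 (cv2) and the standard library are available. Lean on these libraries where they do the work, as an engineer would, in place of code of your own. Each camera call takes 0.05 s, during which the arm holds its last target. There are 200 camera calls.

## Task

Free the carriage of the hand slicer for loading: pull its sprung lock plunger up, twist it clockwise (seen from above) until it just meets its stop, and let it down into the rest notch so that it stays retracted by itself. Then, with the plunger let go, slide the carriage by its black post gently all the way to the rubber bumper and let go. Do not wrench the plunger against its stops, force the carriage or ram the bumper, and leave the other things on the counter alone.

Things in the scene. Friction and masses are not known exactly. Their poses are not given: they have to be found in the camera images.
- slicer: Red hand slicer fixed on the counter: base 250 (x) x 340 (y) mm, top 26 mm high. Origin at the centre of its underside. Its x axis points from the upright round blade (130 mm wide, up to 155 mm high, at x = -100 mm) to the plunger's side; z up; the carriage slides to its +y. It stands elsewhere, and turned within 0.3 rad, each time.
- plunger: Sprung lock plunger, upright, with a black T-handle: a bar 44 mm long, 12 mm thick, 28 mm tall, from 105 to 133 mm above the counter when locked, nothing beside it. The bar lies along the plunger's x axis (pinch it across y); when locked its axes are the slicer's. Origin on its axis, at x = 75, y = -65 mm of the slicer, 75 mm above the counter at lift 0.
- handle (a point): Point on the plunger's axis inside the T-handle, 10 mm below the handle's top and 18 mm above its underside (123 mm above the counter at lift 0); a good height to grip.
- collar: Steel collar 39 mm wide on a bracket under the T-handle, its highest part 99 mm above the counter, with the plunger's slot, rim, brass rest notch and red stop. Origin on the plunger's axis, 75 mm above the counter. Keep the plunger's push on it, up or round, below 20 N; its spring alone rests in the notch with 12 N.
- pin (a point): End of the steel cross pin (4 mm wide, 5 mm high) that points from the plunger's axis along its +x (yellow mark on the bar), 16 mm out. Locked, it sits in a deep slot of the collar, so the plunger cannot twist until lifted: it clears the rim at 14 mm lift; a hard upper stop comes at 18.5 mm.
- crown (a point): Centre of the collar, 16 mm above its origin, at the rim. Turned clockwise over the rim and a gap in it (dropping there is not parked), the pin comes to the brass notch (9 mm lift at its floor, 4.4 mm deep); a hard red stop wall is its far edge. The twist where the pin meets that wall differs each time, 0.70 to 1.49 rad, and is not given: feel or see it. The pin drops in from the wall back to about 0.09 rad before it.
- lift (a joint): Height of the plunger above its locked position, m: 0 locked, 0.009 resting in the notch, 0.013 to 0.014 on the rim, 0.0185 upper stop. A spring pulls it down with 8 N at 0, rising by 0.3 N per mm.
- twist (a joint): Angle of the plunger, rad, growing clockwise seen from above; 0 locked. A weak spring (0.02 N m) turns it back towards 0, where it drops and locks again, unless it rests in the notch. Once at the wall it can go no further.
- carriage: Aluminium carriage plate 106 (x) x 120 (y) x 8 mm with a lip on the plunger's side, a low fence at its -y end and a black post. Origin at the centre of its underside, 47 mm above the counter; axes as the slicer. The lock pin holds it, with 1.5 mm of play, until the plunger is lifted 8 mm. It slides with about 2 N of friction.
- post (a point): Point on the axis of the carriage's black upright post (22 mm wide, from 63 to 135 mm above the counter), 119 mm above the counter; 10 mm to -x and 30 mm to +y of the carriage's origin. Grip or push the post here.
- travel (a joint): Travel of the carriage to the slicer's +y, m: 0 locked, 0.130 touching the bumper; it stays where it is left.
- bumper: Rubber bumper block at the slicer's +y end, origin at its centre, 47 mm above the counter; the carriage plate meets it at travel 0.130.
- brush: Cleaning brush lying beside the slicer, about 200 mm long; leave alone. Origin at the middle of its length.
- pusher: White round food pusher, 84 mm wide and 53 mm tall, standing beside the slicer; leave alone. Origin at the centre of its underside.
- mug: Terracotta mug, 80 mm wide, 85 mm tall; leave alone. Origin at the centre of its underside.
- bowl: White bowl, 90 mm wide, 45 mm tall; leave alone. Origin at the centre of its underside.
- moka: Steel moka pot, 96 mm wide, 196 mm tall; leave alone. Origin at the centre of its underside.
- jar: Glass jar with red cap, 72 mm wide, 110 mm tall; leave alone. Origin at the centre of its underside.
- cup: Green glass cup, 66 mm wide, 90 mm tall; leave alone. Origin at the centre of its underside.

How it is judged:
On the way, in this order (a step that is already met when the one before it is completed fails the run):
1. the plunger rests in its notch by itself, nothing of the robot on it (value of joint lift between 0.0075 and 0.0105 m and value of joint twist above 0.45 rad and velocity of joint lift between -0.01 and 0.01 m/s and contact force between the fingers and plunger below 0.3 N and value of joint travel below 0.02 m), for 0.3 s.
2. the carriage is at its loading end (value of joint lift between 0.0075 and 0.0105 m and value of joint twist above 0.45 rad and velocity of joint lift between -0.01 and 0.01 m/s and value of joint travel above 0.123 m), for 0.2 s.
At the end, for the whole second after the job is handed in: The plunger rests retracted in the notch by itself (lift 7.5 to 10.5 mm, twisted more than 0.45 rad, still), and the carriage stands still at the bumper end (travel over 123 mm of 130 mm) (all of step 2 and velocity of joint travel between -0.01 and 0.01 m/s); the robot touches nothing.
It fails at once if the plunger is wrenched against its collar or stops (over 20 N) (contact force between plunger and collar above 20 N).
It fails at once if the carriage is forced against the lock pin (over 20 N) (contact force between plunger and carriage above 20 N).
It fails at once if the bumper is rammed (over 30 N) (contact force between carriage and bumper above 30 N).
It fails at once if one of the other things is disturbed (moved over 30 mm) (distance of any of brush, pusher, mug, bowl, moka, jar, cup from where it was at the start of the episode above 0.03 m).
It also fails if it takes over 72 s, if anything falls off the work surface, if the arm or the gripper's body presses on something with over 40 N, if the wrist force passes 120 N, or if a joint passes its speed limit or range.

## Working session

There is one attempt and no reset: what is moved stays moved. The work goes in short steps, each a Python script; the robot and the scene stay as the last script left them, time stands still between calls to the robot, and variables do not carry over. Pictures are saved under pics/ and viewed, at most 10 in all, crops included, and the job is handed in when it is done.

```bash
mkdir -p pics; python3 - <<'E'
from workcell import manip, camera
import cv2,numpy as np
for n in("top","side"):
    c=camera(n); cv2.imwrite(f"pics/{n}0.png",c["frame"]); print(n,c["mtx"],c["xyz"],c["attitude"],[k for k in c])
s=manip.get_state();print(s["t"],s["force"],manip.finger_overhang,s["orientation"])
E
```

```text
top [[563.59846676   0.         326.98730379]
 [  0.         563.59846676 244.56046174]
 [  0.           0.           1.        ]] [ 0.40453404 -0.03698222  1.76117174] [[ 0.00814058  0.99296907 -0.11809388]
 [-0.99988629  0.00958216  0.01164438]
 [ 0.0126941   0.11798566  0.99293416]] ['frame', 'mtx', 'xyz', 'attitude']
side [[455.35069993   0.         322.68977001]
 [  0.         455.35069993 236.80232458]
 [  0.           0.           1.        ]] [-0.02915088  0.73655632  1.17876965] [[-0.8029732   0.42373561 -0.41914456]
 [-0.59588847 -0.58524799  0.54991065]
 [-0.01228679  0.69132693  0.72243762]] ['frame', 'mtx', 'xyz', 'attitude']
0.1 [ 0.2474423   0.81620261 -0.60272182] 0.017 [[ 9.50857941e-01  3.09627361e-01 -2.70070260e-04]
 [ 3.09627477e-01 -9.50857474e-01  9.43748575e-04]
 [ 3.54120560e-05 -9.80992000e-04 -9.99999518e-01]]
```

View pics/top0.png

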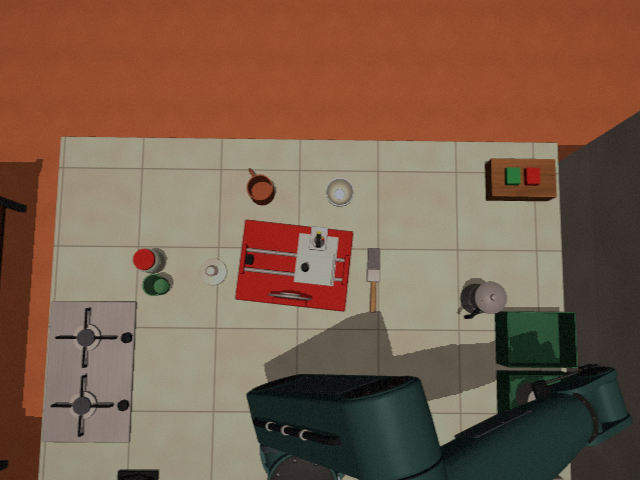

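View pics/side0.png

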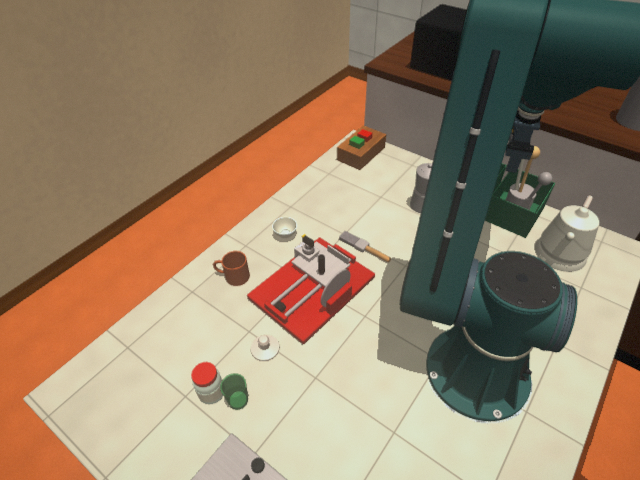

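The top view shows the slicer's red base centred near (294,265), with its x axis up in the image. The T-handle is near (319,239) and the post near (304,268). The bowl is at (340,190), the pusher at (213,271), and the brush at (374,280). The side view agrees: handle near (308,243), post near (322,265).

```bash
cat > h.py <<'E'
import numpy as np,cv2
from workcell import manip,jaws,solve_ik,camera
def ray(c,u,v):
    K=c["mtx"]; d=np.array([(u-K[0,2])/K[0,0],-(v-K[1,2])/K[1,1],-1.]); return np.array(c["xyz"]),np.array(c["attitude"])@d
def plane(c,u,v,z):
    o,d=ray(c,u,v); return o+d*(z-o[2])/d[2]
def proj(c,p):
    q=np.array(c["attitude"]).T@(np.asarray(p)-c["xyz"]); K=c["mtx"]
    return np.array([K[0,2]-K[0,0]*q[0]/q[2],K[1,2]+K[1,1]*q[1]/q[2]])
def two(a,ua,b,ub):
    (o1,d1),(o2,d2)=ray(a,*ua),ray(b,*ub); A=np.c_[d1,-d2]; s=np.linalg.lstsq(A,o2-o1,rcond=None)[0]
    p,q=o1+s[0]*d1,o2+s[1]*d2; return (p+q)/2,np.linalg.norm(p-q)
def red(c):
    h=cv2.cvtColor(c["frame"],cv2.COLOR_BGR2HSV)
    m=(((h[...,0]<5)|(h[...,0]>174))&(h[...,1]>190)&(h[...,2]>60)).astype(np.uint8)
    m=cv2.morphologyEx(m,cv2.MORPH_OPEN,np.ones((3,3)))
    return max(cv2.findContours(m,0,2)[0],key=cv2.contourArea)
E
python3 - <<'E'
from h import *
t=camera("top");s=camera("side")
k=red(t); P=np.array([plane(t,u,v,.026)[:2] for u,v in k[:,0]],np.float32)
r=cv2.minAreaRect(P);print(r); 
ctr=np.array(r[0]); B=cv2.boxPoints(r); 
# x axis: along the 0.25 side, pointing to +x world
e=B[1]-B[0],B[2]-B[1]; e=min(e,key=np.linalg.norm); e=e/np.linalg.norm(e); e*=np.sign(e[0]); yaw=np.arctan2(e[1],e[0])
R=np.array([[np.cos(yaw),-np.sin(yaw)],[np.sin(yaw),np.cos(yaw)]])
print("ctr",ctr,"yaw",yaw)
for n,(l,z) in dict(top=((.075,-.065),.133),hand=((.075,-.065),.119)).items():
    p=[*(ctr+R@l),z]; print(n,p,proj(t,p),proj(s,p))
a=t["frame"][215:295,270:360];b=s["frame"][215:305,270:360]
cv2.imwrite("pics/crop.png",np.hstack([cv2.resize(a,(400,400*80//90),interpolation=0),cv2.resize(b,(400,355),interpolation=0)]) if 400*80//90==355 else a)
E
```

```text
((0.5467838048934937, 0.043221667408943176), (0.3354456424713135, 0.24629917740821838), 84.03627014160156)
ctr [0.5467838  0.04322167] yaw -0.10408674
top [np.float64(0.6146244644373655), np.float64(-0.02921895943582059), 0.133] [317.81243119 238.86511206] [307.65192138 237.43500235]
hand [np.float64(0.6146244644373655), np.float64(-0.02921895943582059), 0.119] [317.82897172 239.47535194] [307.81011728 240.45633114]
```

View pics/crop.png

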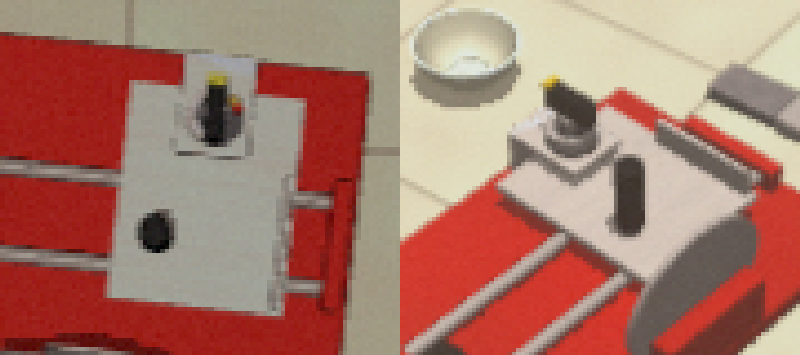

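```bash
cat >> h.py <<'E'
def rot(yaw):
    c,s=np.cos(yaw),np.sin(yaw); return np.array([[c,s,0],[s,-c,0],[0,0,-1.]])
YAW=-0.104
E
python3 - <<'E'
from h import *
t=camera("top");f=t["frame"].astype(int)
w=f[226:252,308:330]; g=w.max(2)
dark=(g<60); blob=cv2.connectedComponentsWithStats(dark.astype(np.uint8))[2:4]; print("dark",blob[0],blob[1]+[308,226])
yel=(w[...,2]>120)&(w[...,1]>110)&(w[...,0]<70); rd=(w[...,2]>110)&(w[...,1]<90)&(w[...,0]<90)
ys,xs=np.nonzero(yel);print("yel",xs+308,ys+226)
ys,xs=np.nonzero(rd);print("red",xs+308,ys+226)
print(plane(t,318.6,239.2,.133))
s=manip.get_state()
manip.move_l([*s["position"][:2],.38]); 
manip.reach([.6145,-.031,.25],rot(YAW)); jaws.gripper_to(.5,5)
s=manip.get_state();print(s["t"],s["position"],s["joint_positions"],s["force"],s["wrist_torque"],s["gripper_width"])
E
```

```text
dark [[  0   0  22  26 513]
 [  7   8   6  14  59]] [[318.56140351 238.25341131]
 [317.96610169 240.6440678 ]]
yel [317 318 319 320 317 318 319 320 322] [232 232 232 232 233 233 233 233 237]
red [308 309 310 308 309 310 308 309 310 329 308 309 310 328 329 308 309 310
 328 329 308 309 310 328 329 308 309 310 328 329 328 329 327 328 329 322
 323 322 323] [227 227 227 228 228 228 229 229 229 229 230 230 230 230 230 231 231 231
 231 231 232 232 232 232 232 233 233 233 233 233 234 234 235 235 235 238
 238 239 239]
[ 0.61366365 -0.031522    0.133     ]
4.9 [ 0.6145115  -0.03097721  0.25001745] [-8.82488630e-02  2.25630879e-01  1.89966207e+00  1.36365236e-05
  1.01627034e+00  1.58651175e+00] [-0.0903172  -0.35188096  0.36971423] [0.04773635 0.04960151 0.02008209] 0.50246316606891
```

```bash
cat >> h.py <<'E'
YAW+=np.pi   # half-turned grasp keeps joint 6 within range
def st(tag=""):
    s=manip.get_state(); print(tag,round(s["t"],2),"p",np.round(s["position"],4),"F",np.round(s["force"],2),"Tz",round(s["wrist_torque"][2],3),"w",round(s["gripper_width"]*91,1),"ff",np.round(s["finger_force"],1)); return s
E
python3 - <<'E'
from h import *
manip.reach([.6145,-.031,.20],rot(YAW))
manip.move_l([.6145,-.031,.121],guard=6)
st("down"); jaws.gripper_to(0.0,4); st("light"); 
print(manip.get_state()["joint_positions"][5])
cv2.imwrite("pics/grip.png",cv2.resize(camera("side")["frame"][180:320,230:400],(680,560)))
E
```

```text
down 8.22 p [ 0.6149 -0.031   0.1215] F [0.43 0.25 0.37] Tz 0.0 w 45.8 ff 0.0
light 8.93 p [ 0.6149 -0.0303  0.1214] F [0.66 8.18 3.34] Tz -0.03 w 13.8 ff 4.0
-1.555079435778098
```

View pics/grip.png

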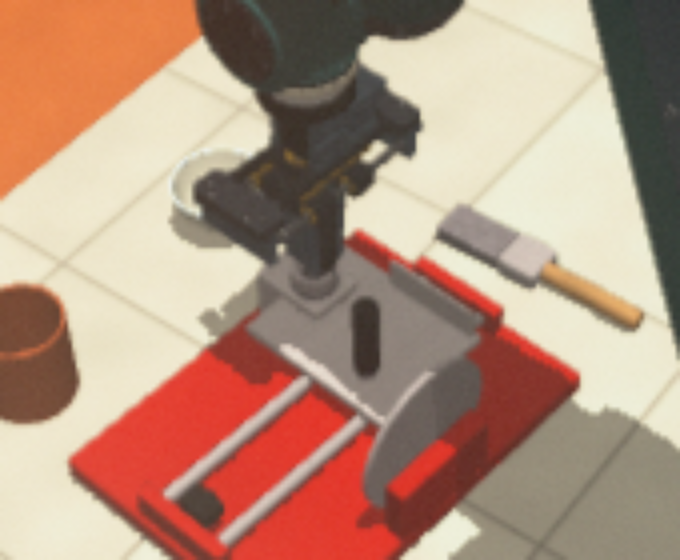

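The fingers hold the T-handle, but an 8 N side force shows the grip is about 0.7–1 mm off. I'll null it, grip harder and lift.

```bash
cat >> h.py <<'E'
def null(cmd,yaw,n=3,tol=1.5):
    "shift the commanded point along the lateral force until it is small"
    for _ in range(n):
        F=np.array(manip.get_state()["force"])
        if np.hypot(*F[:2])<tol: break
        cmd=cmd+np.array([*(F[:2]*7e-5),0]); manip.move_l(cmd,rot(yaw),max_speed=.02)
    return cmd
E
python3 - <<'E'
from h import *
c=null(np.array([.6145,-.031,.121]),YAW,4); st("null")
jaws.gripper_to(0.0,18); c=null(c,YAW); st("grip18")
z0=c[2]
for d in(.004,.008,.012,.015):
    c[2]=z0+d; manip.move_l(c,max_speed=.02); s=st(d)
    if s["force"][2]<-22: print("STOP");break
c=null(c,YAW); st("end"); np.save("c.npy",c); print(c,z0)
E
```

```text
null 9.97 p [ 0.615  -0.029   0.1214] F [0.75 3.13 5.63] Tz -0.054 w 11.8 ff 4.0
grip18 10.44 p [ 0.615  -0.0289  0.1214] F [-0.1   1.18  5.22] Tz -0.055 w 11.6 ff 18.0
0.004 10.79 p [ 0.6148 -0.0289  0.1245] F [  5.42   0.99 -10.26] Tz -0.016 w 11.8 ff 18.0
0.008 11.14 p [ 0.6148 -0.0289  0.1284] F [  6.97   1.51 -10.55] Tz 0.063 w 11.7 ff 18.0
0.012 11.49 p [ 0.6147 -0.0288  0.1323] F [  5.51   0.89 -12.07] Tz -0.042 w 12.2 ff 18.0
0.015 11.79 p [ 0.6147 -0.0288  0.1352] F [  6.44   0.56 -13.48] Tz 0.039 w 12.6 ff 18.0
end 12.54 p [ 0.615  -0.0288  0.1356] F [ -1.32  -0.64 -12.93] Tz -0.032 w 12.0 ff 18.0
[ 0.61572763 -0.0287962   0.136     ] 0.121
```

```bash
cat >> h.py <<'E'
def tz(n=6):
    v=[]
    for _ in range(n): manip.dwell(.02); v.append(manip.get_state()["wrist_torque"][2])
    return np.mean(v)
E
python3 - <<'E'
from h import *
c=np.load("c.npy"); c[2]+=.0012; manip.move_l(c,max_speed=.02); st("up")
for a in np.arange(.06,.61,.06):
    manip.move_l(c,rot(YAW-a),max_speed=.05); t=tz(); c=null(c,YAW-a,1,2.5); s=manip.get_state(); o=np.array(s["orientation"])
    print(round(a,2),round(np.arctan2(o[1,0],o[0,0])-YAW,3),round(t,3),np.round(s["force"],1),round(s["position"][2],4),s["t"])
    if t>.13: print("STOP");break
np.save("c.npy",c);np.save("a.npy",a)
E
```

```text
up 12.79 p [ 0.615  -0.0288  0.1369] F [ -3.62  -1.02 -13.56] Tz 0.018 w 11.8 ff 18.0
0.06 -0.06 0.003 [ -4.5   0.1 -13.9] 0.137 13.3917
0.12 -0.12 -0.003 [ -3.3  -0.  -13.8] 0.1372 13.9917
0.18 -0.18 0.022 [ -2.7  -0.4 -13.5] 0.1373 14.5917
0.24 -0.24 -0.015 [ -1.5  -0.3 -13.7] 0.1374 15.1917
0.3 -0.298 0.011 [  1.3  -0.9 -13.5] 0.1373 15.5417
0.36 -0.358 0.024 [  0.7  -0.2 -13.7] 0.1373 15.8917
0.42 -0.418 -0.006 [  0.8  -1.3 -14. ] 0.1373 16.2417
0.48 -0.479 0.0 [  1.3   0.4 -14. ] 0.1372 16.8417
0.54 -0.538 0.012 [  1.9  -0.3 -13.6] 0.1372 17.1917
0.6 -0.598 0.026 [  1.4   0.2 -13.2] 0.1372 17.5417
```

```bash
python3 - <<'E'
from h import *
c=np.load("c.npy"); hit=False
for a in np.arange(.62,1.53,.02):
    manip.move_l(c,rot(YAW-a),max_speed=.05); t=tz(4)
    if t>.06: t=tz(8)
    s=manip.get_state()
    if a>.85 or t>.05: print(round(a,2),round(t,3),np.round(s["force"],1),round(s["position"][2],4),round(s["t"],1))
    if t>.07: hit=True;break
    c=null(c,YAW-a,1,3)
np.save("c.npy",c);np.save("a.npy",a);print("hit",hit,a,c)
E
```

```text
0.86 0.006 [  1.3  -0.7 -13.4] 0.1372 21.7
0.88 0.037 [  0.6  -1.3 -13.6] 0.1372 22.0
0.9 0.023 [  0.1  -1.4 -12.7] 0.1372 22.3
0.92 0.01 [  1.7  -1.3 -13.7] 0.1372 22.6
0.94 0.029 [  1.3  -2.3 -14.1] 0.1372 22.9
0.96 0.02 [  0.8  -1.7 -12.8] 0.1372 23.2
0.98 0.038 [  0.   -2.6 -13.4] 0.1372 23.6
1.0 0.093 [  0.4  -1.5 -13.8] 0.1372 24.0
hit True 1.0000000000000004 [ 0.61470192 -0.02901709  0.1372    ]
```

Stop felt at about 0.99 rad, which fits the red mark's estimated 0.97. I'll back off slightly and let it down.

```bash
python3 - <<'E'
from h import *
c=np.load("c.npy"); a=.97
manip.move_l(c,rot(YAW-a),max_speed=.05); c=null(c,YAW-a,1,2); print("tz",tz())
for _ in range(9):
    c[2]-=.001; manip.move_l(c,max_speed=.02); manip.dwell(.1); s=st(round(c[2],4))
    if s["force"][2]>-4: break
np.save("c.npy",c);np.save("a.npy",a)
E
```

```text
tz 0.030458616678456275
0.1362 24.96 p [ 0.6147 -0.0291  0.1362] F [ -0.23   1.62 -14.44] Tz 0.013 w 11.8 ff 18.0
0.1352 25.31 p [ 0.6147 -0.0291  0.1352] F [ -0.83   2.81 -12.06] Tz 0.01 w 11.8 ff 18.0
0.1342 25.66 p [ 0.6147 -0.0292  0.1342] F [ -1.46   4.25 -12.89] Tz 0.023 w 11.7 ff 18.0
0.1332 26.01 p [ 0.6147 -0.0292  0.1332] F [ -1.28   3.81 -13.17] Tz 0.054 w 12.0 ff 18.0
0.1322 26.36 p [ 0.6147 -0.0292  0.1322] F [ -1.36   4.45 -12.33] Tz 0.009 w 12.1 ff 18.0
0.1312 26.71 p [ 0.6147 -0.0292  0.1312] F [ -1.8    4.17 -11.42] Tz -0.011 w 11.9 ff 18.0
0.1302 27.06 p [ 0.6148 -0.0292  0.1307] F [-4.5   4.8  -3.73] Tz -0.006 w 11.8 ff 18.0
```

```bash
python3 - <<'E'
from h import *
c=np.load("c.npy"); a=np.load("a.npy")
c=null(c,YAW-a,1,2); jaws.gripper_to(.5); st("open")
manip.move_l([*c[:2],.24],max_speed=.15); manip.reach([.52,-.22,.33],rot(YAW-a)); st()
t=camera("top");s=camera("side")
for n,cam,(u0,v0,u1,v1) in(("t",t,(297,258,314,278)),("s",s,(314,250,330,282))):
    g=cam["frame"][v0:v1,u0:u1].max(2)<75; S=cv2.connectedComponentsWithStats(g.astype(np.uint8)); print(n,S[2][1:],S[3][1:]+[u0,v0])
cv2.imwrite("pics/after.png",np.hstack([cv2.resize(t["frame"][215:295,270:350],(400,400),interpolation=0),cv2.resize(s["frame"][215:295,280:360],(400,400),interpolation=0)]))
E
```

```text
open 27.99 p [ 0.6144 -0.0289  0.1302] F [-0.2   0.58  0.2 ] Tz 0.001 w 45.5 ff 0.0
 29.8 p [ 0.5201 -0.2193  0.3291] F [-1.46  0.66  0.59] Tz -0.014 w 45.5 ff 0.0
t [[ 4  5  8  9 52]] [[304.44230769 267.07692308]]
s [[ 5  9  6 14 68]] [[321.11764706 265.66176471]]
```

View pics/after.png

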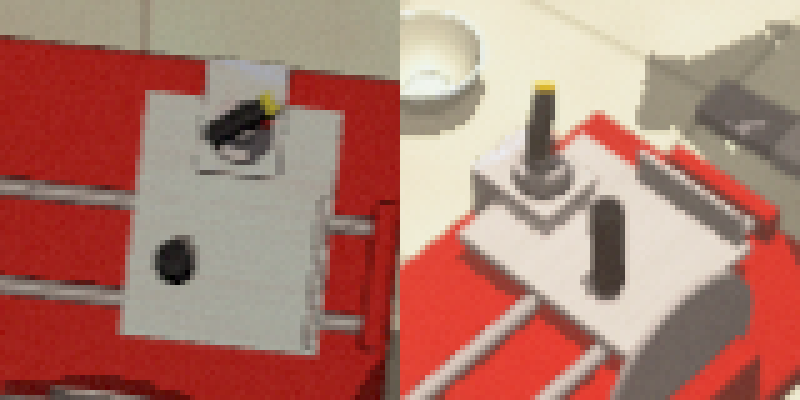

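Plunger stays lifted and turned about 1 rad: the yellow tip is at (268,105) in the left crop, beside the red stop. Post top is at (304.4,267.1) in the full top view. Next, the carriage.

```bash
python3 - <<'E'
from h import *
t=camera("top"); p=plane(t,304.6,267.0,.125); print("post",p)
yd=np.array([np.sin(.104),np.cos(.104),0]); q=np.array([p[0],p[1],.118])
manip.reach([*q[:2],.22],rot(YAW)); manip.move_l(q,guard=6,max_speed=.1); st("down")
jaws.gripper_to(0,6); s=st("grip")
if 18<s["gripper_width"]*91<27:
    g=manip.move_l(q+yd*.110,max_speed=.06,guard=12); st(g)
    if not g:
        g=manip.move_l(q+yd*.140,max_speed=.015,guard=7); st(g)
    print("travelled",(np.array(manip.get_state()["position"])-s["position"])@yd)
E
```

```text
post [0.53278013 0.00841073 0.125     ]
down 32.12 p [0.5332 0.0084 0.1186] F [ 0.85 -0.35  0.22] Tz -0.021 w 45.6 ff 0.0
grip 32.6 p [0.5329 0.0084 0.1183] F [-0.68  0.67  4.39] Tz -0.059 w 21.8 ff 6.0
False 34.58 p [0.5442 0.1179 0.1182] F [-3.01  0.95  7.55] Tz -0.031 w 22.2 ff 6.0
True 36.02 p [0.5465 0.1411 0.1182] F [-0.72 -3.52  5.1 ] Tz 0.04 w 21.4 ff 6.0
travelled 0.13336436398938162
```

```bash
python3 - <<'E'
from h import *
jaws.gripper_to(.5); s=st("open"); p=s["position"]
manip.move_l([*p[:2],.24]); manip.reach([.52,-.22,.33],rot(YAW)); s=st()
t=camera("top");s=camera("side")
cv2.imwrite("pics/end.png",np.hstack([cv2.resize(t["frame"][205:325,230:350],(400,400),interpolation=0),cv2.resize(s["frame"][215:335,240:360],(400,400),interpolation=0)]))
E
```

```text
open 36.58 p [0.5462 0.1414 0.1179] F [-0.11  0.06 -0.46] Tz -0.027 w 45.7 ff 0.0
 38.94 p [ 0.5201 -0.2192  0.3295] F [-0.06  0.21  0.21] Tz 0.007 w 45.1 ff 0.0
```

View pics/end.png

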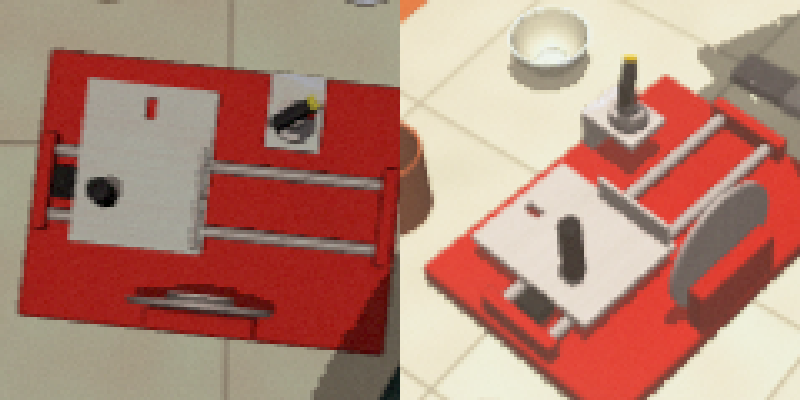

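The carriage sits against the bumper: its edge is at (75,180) in the left crop, next to the black block. The plunger is still turned and raised, with its yellow tip at (313,103).

```bash
python3 -c "
from workcell import manip
print(manip.hand_in())"
```

```text
the job is handed in; nothing more can be done
None
```

I handed the job in with the plunger parked in its notch at about 1 rad and the carriage let go against the bumper; the last picture shows both staying there, but hand-in returned no verdict.

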